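Make up the scone kit and the tartlet kit

ROBOT

A 6-joint arm with a two-finger parallel gripper is mounted at the origin on the work surface. World frame = base frame: x ahead of the robot, y to its left, z up, the work surface at z = 0. Lengths are in m, angles in rad, forces in N, time in s.
With the tool pointing down it reaches from about 0.15 to 0.775 m from the base axis. Payload 6.1 kg.
Tool frame: the origin (TCP) lies on the centre line of the jaws, within the pads' length; the fingertips stand 19 mm ahead of it and the grasp point (between the pads) is the TCP (arm.tcp_to_tips is the distance from the TCP to the fingertips, in m); z points along the fingers, y is the line along which they close (so a half turn about z gives the same grasp; the last joint's range is limited). The gripper opens to 85 mm and grips with 20 to 120 N. Pads are 22 mm wide; open, the fingers measure 114 mm over their backs; the gripper's body (76 mm by 85 mm) begins 54 mm behind the grasp point. The pads swing forward as they close: fully open they stand 13 mm farther back than shut.
Start: joints at [-1.283, 0.126, -0.04, 1.405, 0, 1.571], TCP at [0.149, -0.503, 0.25] pointing down, gripper open.
Joint ranges: [-2.72, 2.72], [-0.95, 1.95], [-1.27, 1.35], [-1.78, 2.02], [-1.46, 1.47], [-3.14, 3.14]. Speed limits (rad/s): [2.39, 2.39, 3.01, 3.14, 3.14, 3.14].

INTERFACE

Orientations are given as a rotation vector (axis times angle).
In Python, from station import arm, snapshot, order gives the robot as it stands.
- The arm moves only by the tool move_arm, never from a script. Its argument "increments" is a list that holds one entry, the list of rows, each a list of 7 numbers: the turn, a rotation vector about the tool's x, y, z in units of 5 degrees (1.0 is 5 degrees), then the shift along the tool's x, y, z in units of 30 mm (1.0 is 30 mm), then the opening, from -1 (shut) to 1 (fully open). In form: [[[wx, wy, wz, x, y, z, hand], ...]]. A call has 1 to 8 rows; each row is the pose to reach, as a shift and turn from the pose commanded when the call began, along the tool's axes at that moment; what a row does not reach only later rows make up. A row lasts 1/10 s, in which the tool goes at most 50 mm and 8.59 degrees, less where a joint would pass 70% of its speed; a pose out of reach is approached as far as the arm can. A call with a gripper value outside its range is refused whole. The fingers move at their own pace and stop on an object; "grip_force" is the grip in N (left out, the last holds). Time passes only in rows, so rows that repeat a pose let the fingers close. It gives the time, the measured TCP pose, the force, the opening and the grip force at its end, in the units of the state.
- arm.get_state(): the state, without advancing time (a new reading comes with each control period).
- snapshot(name): name is "scene" or "top" or "wrist"; returns a dict with "pixels" (400x640x3 uint8, red, green, blue), "z_map" (400x640 float32, m along the optical axis (not along the pixel's ray), 0 where there is no reading), "camera_matrix" (3x3 intrinsics, pixels), "k1" (the pictures are not rectified: a ray, as slopes to the right and down, at radius r is drawn at 1 + k1 r^2 times it, then the intrinsics apply), "position" and "rotation" of the camera in the world; the wrist camera has in their place "T_tool_cam" (4x4, takes a point from camera to tool coordinates, whose origin is the TCP and whose axes are the flange's). Camera axes: x right, y down, z forward; pixel columns grow to the right and rows downward; lengths in m; the calibration is good to about 2 mm. A picture is of the moment at which its call begins: read the wrist's pose just before it.
- order.finish_job(): hands the job in; it is judged then, once.
The state is a dict: "time_s": time; "joint_positions": joint angles; "joint_velocities": joint speeds; "joint_efforts": joint torques, N m; "tool_pos": TCP position; "orientation": TCP orientation; "ft_force": force on the tool from outside, world axes, zero at the start; "ft_torque": the same for the moment, N m; "gripper_width": finger opening in m; "gripper_force": force on a finger pad.
Only numpy, scipy, OpenCV 4.12 (cv2) and the standard library are available. Lean on these libraries where they do the work, as an engineer would, in place of code of your own. Each camera call takes 0.05 s, during which the arm holds its last target. There are 200 camera calls.

TASK

Make up two baking kits from the stock in the middle of the worktop. Scone kit, on the rectangular paper-lined baking tray: the large round cutter standing flat, with the tall slim jar standing upright inside it. Tartlet kit, on the round pan: the square cutter, the squat jar and the wooden tamper, all standing upright on its floor side by side, none inside another; the jars are glass, so set them down and do not drop them, and leave the small round cutter and the white ramekin where they are.

Things in the scene. Friction and masses are not known exactly. Their poses are not given: they have to be found in the camera images.
- tray: Rectangular dark steel baking tray lined with white paper, fixed, 270 (its x) x 200 (its y) mm, rim 18 mm high, walls and floor 4 mm thick; origin at the centre of its underside, its inner floor 4 mm above the worktop. It may be on the left or the right of the stock.
- pan: Round dark steel pan, fixed, 240 mm outer diameter at the rim, flat inner floor 220 mm across and 4 mm above the worktop, rim 18 mm high; origin at the centre of its underside. It stands on the other side of the stock from the tray.
- wide_ring: Large round steel pastry cutter: plain open ring, 64 mm outer and 58 mm inner diameter, 40 mm high. Loose, upright at the start; origin at the centre of its underside, z up. 
- small_ring: Small round steel pastry cutter, not needed: plain open ring, 44 mm outer and 38 mm inner diameter, 40 mm high, standing among the stock. Stays where it is. Loose, upright at the start; origin at the centre of its underside, z up. 
- square_cutter: Square steel pastry cutter: open square frame, 50 x 50 mm outside along its own x and y, wall 3 mm, 40 mm high. Loose, upright at the start; origin at the centre of its underside, z up. 
- tall_jar: Tall slim glass spice jar with dark contents and black cap: straight cylinder 36 mm in diameter, 100 mm high, about 120 g. Loose, upright at the start; origin at the centre of its underside, z up. 
- squat_jar: Squat glass spice jar with dark contents and black cap: straight cylinder 48 mm in diameter, 56 mm high, about 120 g. Loose, upright at the start; origin at the centre of its underside, z up. 
- tamper: Light wooden pastry tamper standing on its wide end: 90 mm high; foot 38 mm in diameter up to 22 mm, waist 22 mm in diameter from 34 to 62 mm, head 30 mm in diameter from 72 to 90 mm. Loose, upright at the start; origin at the centre of its underside, z up. 
- ramekin: White ceramic ramekin bowl, 80 mm across the rim, 45 mm high, at the far edge of the stock; not needed, stays where it is. Loose, upright at the start; origin at the centre of its underside, z up. 
Not all that is in view belongs to the job. Leave any pink or red look-alike of the ramekin alone. Leave any purple or red look-alike of the small_ring alone.

How it is judged:
By the outcome, as a careful person would: the job done as asked, in the order asked, and still so for the second after the job is handed in, with the robot touching nothing.
It also fails if it takes over 136 s, if anything falls off the work surface, if the arm or the gripper's body presses on something with over 40 N, if the wrist force passes 120 N, or if a joint passes its speed limit or range.

## Working session

There is one attempt and no reset: what is moved stays moved. The work goes in short steps, Python scripts to look and compute and a tool call to move; the robot and the scene stay as the last step left them, time stands still between calls to the robot, and variables do not carry over. Pictures are saved under pics/ and viewed, at most 14 in all, crops included, and the job is handed in when it is done.

Besides the shell and the picture viewer there is one more tool, called after "Emit:" as a command line: name --argument value ..., lists and objects as JSON in quotes. move_arm: Moves the arm, as the interface text tells. Its arguments: {"type":"object","properties":{"increments":{"type":"array","items":{"type":"array","items":{"type":"array","items":{"type":"number"}}}},"grip_force":{"type":"number"}},"required":["increments"]}

```bash
ls; mkdir -p pics; cat > h.py <<'E'
import numpy as np, cv2
from scipy.spatial.transform import Rotation as R
from station import arm, snapshot, order
def cam(s, st=None):
    if 'position' in s:
        r=np.array(s['rotation']); 
        r=r if r.shape==(3,3) else R.from_rotvec(r).as_matrix()
        return np.array(s['position']), r
    T=np.eye(4);T[:3,:3]=R.from_rotvec(st['orientation']).as_matrix();T[:3,3]=st['tool_pos']
    T=T@np.array(s['T_tool_cam']); return T[:3,3],T[:3,:3]
def slopes(s,uv):
    uv=np.asarray(uv,float).reshape(-1,1,2)
    return cv2.undistortPoints(uv,np.array(s['camera_matrix']),np.array([s['k1'],0,0,0.]),).reshape(-1,2)
def onplane(s,uv,z,st=None):
    p,r=cam(s,st); d=np.c_[slopes(s,uv),np.ones(len(np.reshape(uv,(-1,2))))]@r.T
    return p+d*((z-p[2])/d[:,2])[:,None]
def cloud(s,st=None):
    h,w=s['z_map'].shape; v,u=np.mgrid[:h,:w]
    p,r=cam(s,st); d=np.c_[slopes(s,np.c_[u.ravel(),v.ravel()]),np.ones(h*w)]
    return (p+(d*s['z_map'].reshape(-1,1))@r.T).reshape(h,w,3)
E
cat > a.py <<'E'
from h import *
print(arm.get_state())
for n in('scene','top'):
    s=snapshot(n);cv2.imwrite(f'pics/{n}0.png',s['pixels'][:,:,::-1]);np.save(n+'0.npy',s,allow_pickle=True)
    print(n,s['position'],np.round(s['rotation'],3).tolist(),s['camera_matrix'],s['k1'])
E
python3 a.py
```

```text
pics
{'time_s': 0.0, 'joint_positions': array([-1.28298701e+00,  1.26402732e-01, -4.06234085e-02,  1.40537698e+00,
       -1.85330475e-05,  1.57078209e+00]), 'joint_velocities': array([-2.00784396e-05, -7.80693180e-05,  1.42300812e-03, -1.36230314e-04,
        1.80422289e-03,  1.12947879e-03]), 'joint_efforts': array([-6.92035846e-04, -4.35916328e+01,  3.52923024e+01,  1.74389058e-02,
        9.53186645e-05, -1.49018973e-05]), 'tool_pos': array([ 0.1489119 , -0.50305024,  0.24950946]), 'orientation': array([-3.10754548e+00, -4.50325544e-01,  3.90551299e-04]), 'ft_force': array([-0.07312582,  0.12296928, -0.20372483]), 'ft_torque': array([0.02497456, 0.03768074, 0.02183542]), 'gripper_force': 0.0, 'gripper_width': 0.08553450846961516}
scene [1.21700984 0.15732635 0.81344553] [-1.611, -2.05, 0.756] [[487.87782524   0.         324.06962619]
 [  0.         487.87782524 198.7199175 ]
 [  0.           0.           1.        ]] -0.04348677148785371
top [ 0.54656951 -0.01834753  0.97900819] [-2.195, 2.182, -0.053] [[485.58898173   0.         324.30029763]
 [  0.         485.58898173 206.03555236]
 [  0.           0.           1.        ]] -0.011812322827420178
```

View pics/top0.png

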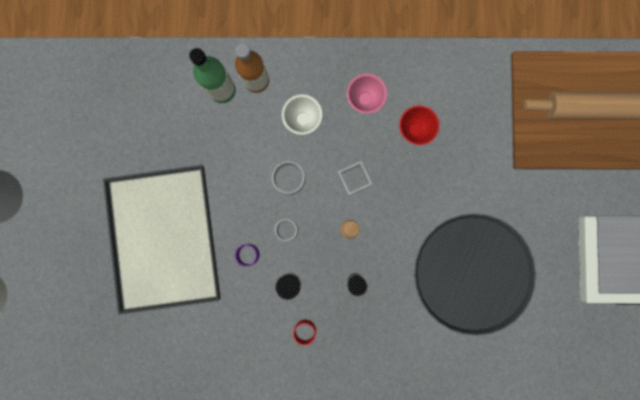

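View pics/scene0.png

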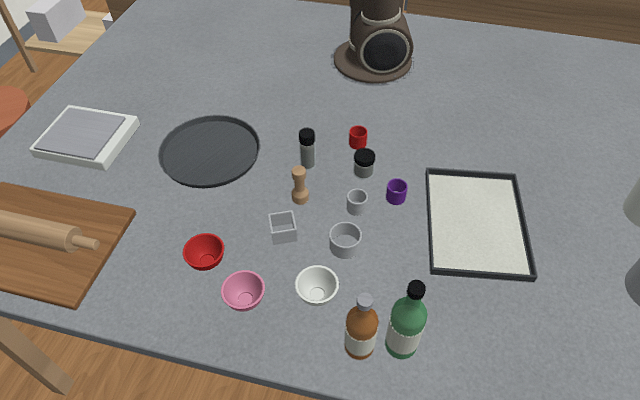

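The top picture shows the tray at (162,239) and the pan at (475,273). The candidates are:
- **Rings:** wide steel ring (288,178), small steel ring (286,230), and purple and red look-alikes at (247,254) and (305,332).
- **Jars:** squat (288,287) and tall (357,285), which the scene view confirms at (364,163) and (307,148).
- **Others:** tamper (350,229), square cutter (355,177), white ramekin (302,115), and pink and red bowls at (367,93) and (419,125).

By size and colour I choose the steel ring at (288,178), the square at (355,177), the jars and the tamper. I'll measure these and check them in a close crop.

```bash
cat > b.py <<'E'
from h import *
s=np.load('top0.npy',allow_pickle=True).item()
P=cloud(s); z=P[...,2]
print('table z',np.median(z[340:390,400:500]))
m=((z>0.02)&(s['z_map']>0)).astype(np.uint8); m[:45]=0
n,l,st,c=cv2.connectedComponentsWithStats(m)
for i in range(1,n):
    if st[i,4]<15: continue
    q=P[l==i]; t=np.percentile(q[:,2],95); top=q[q[:,2]>t-0.008]
    (cx,cy),r=cv2.minEnclosingCircle(top[:,:2].astype(np.float32))
    print(np.round(c[i]),st[i,4],'ztop %.3f c %.3f %.3f r %.3f mean %s'%(t,cx,cy,r,np.round(top[:,:2].mean(0),3)))
# dark mask for tray/pan and image-contour positions
g=s['pixels'].astype(int); g0=g.sum(2)
for name,(x0,y0,x1,y1) in dict(tray=(95,155,232,322),pan=(405,205,545,342)).items():
    mm=np.zeros(g0.shape,np.uint8); mm[y0:y1,x0:x1]=(g0[y0:y1,x0:x1]<230)
    cs,_=cv2.findContours(mm,cv2.RETR_EXTERNAL,cv2.CHAIN_APPROX_NONE); cc=max(cs,key=cv2.contourArea)
    w=onplane(s,cc.reshape(-1,2),0.018)[:,:2].astype(np.float32)
    print(name,cv2.minAreaRect(w),cv2.fitEllipse(w))
def topblob(name,box,z,f):
    x0,y0,x1,y1=box; mm=np.zeros(g0.shape,np.uint8); mm[y0:y1,x0:x1]=f(g[y0:y1,x0:x1])
    cs,_=cv2.findContours(mm,cv2.RETR_EXTERNAL,cv2.CHAIN_APPROX_NONE); cc=max(cs,key=cv2.contourArea)
    w=onplane(s,cc.reshape(-1,2),z)[:,:2].astype(np.float32)
    print(name,np.round(cv2.minEnclosingCircle(w)[0],4),cv2.minEnclosingCircle(w)[1],cv2.minAreaRect(w))
br=lambda a:a.sum(2)>420
topblob('wide',(265,155,312,202),.04,br)
topblob('small',(270,215,302,245),.04,br)
topblob('square',(333,155,378,200),.04,br)
topblob('tamper',(336,217,364,242),.09,lambda a:a[...,0]-a[...,2]>40)
topblob('squat',(270,268,308,305),.056,lambda a:a.sum(2)<150)
topblob('tall',(340,268,376,303),.1,lambda a:a.sum(2)<150)
v=s['pixels'][80:345,230:440,::-1]; cv2.imwrite('pics/crop.png',cv2.resize(v,None,fx=2.2,fy=2.2,interpolation=cv2.INTER_CUBIC))
E
python3 b.py
```

```text
table z -0.0005512728957877688
[251.  68.] 1083 ztop 0.169 c 0.858 0.130 r 0.013 mean [0.857 0.13 ]
[211.  75.] 1448 ztop 0.199 c 0.838 0.200 r 0.013 mean [0.837 0.2  ]
[367.  91.] 725 ztop 0.046 c 0.821 -0.091 r 0.040 mean [ 0.824 -0.093]
[588. 105.] 2939 ztop 0.072 c 0.798 -0.529 r 0.083 mean [ 0.798 -0.528]
[301. 112.] 714 ztop 0.045 c 0.778 0.035 r 0.040 mean [0.781 0.036]
[421. 123.] 731 ztop 0.046 c 0.758 -0.194 r 0.040 mean [ 0.761 -0.196]
[288. 177.] 228 ztop 0.041 c 0.655 0.061 r 0.032 mean [0.655 0.061]
[355. 178.] 232 ztop 0.041 c 0.654 -0.068 r 0.034 mean [ 0.654 -0.069]
[201. 172.] 17 ztop 0.022 c 0.668 0.234 r 0.009 mean [0.668 0.235]
[  6. 195.] 604 ztop 0.067 c 0.619 0.612 r 0.028 mean [0.619 0.607]
[105. 194.] 15 ztop 0.024 c 0.623 0.427 r 0.009 mean [0.623 0.426]
[612. 259.] 4919 ztop 0.042 c 0.509 -0.571 r 0.089 mean [ 0.51  -0.578]
[285. 230.] 133 ztop 0.042 c 0.553 0.064 r 0.022 mean [0.553 0.065]
[350. 229.] 278 ztop 0.091 c 0.555 -0.061 r 0.015 mean [ 0.555 -0.061]
[246. 255.] 163 ztop 0.041 c 0.503 0.141 r 0.022 mean [0.503 0.142]
[356. 284.] 366 ztop 0.102 c 
[... 962 characters left out ...]
0.08254702389240265), (0.005569946952164173, 0.026876643300056458), 69.54875946044922)
square [ 0.6557 -0.0684] 0.03419424965977669 ((0.6556276082992554, -0.06837835907936096), (0.04993046447634697, 0.05089663341641426), 25.318302154541016)
tamper [ 0.555  -0.0571] 0.016558514907956123 ((0.5549882650375366, -0.05709259957075119), (0.02922271005809307, 0.03109813667833805), 0.3388672471046448)
squat [0.4466 0.0568] 0.023287763819098473 ((0.4461449980735779, 0.058083612471818924), (0.04312241077423096, 0.04346868768334389), 0.43495747447013855)
tall [ 0.4554 -0.0705] 0.017863240092992783 ((0.4548278748989105, -0.0693812444806099), (0.0350920744240284, 0.030523870140314102), 26.865894317626953)
```

View pics/crop.png

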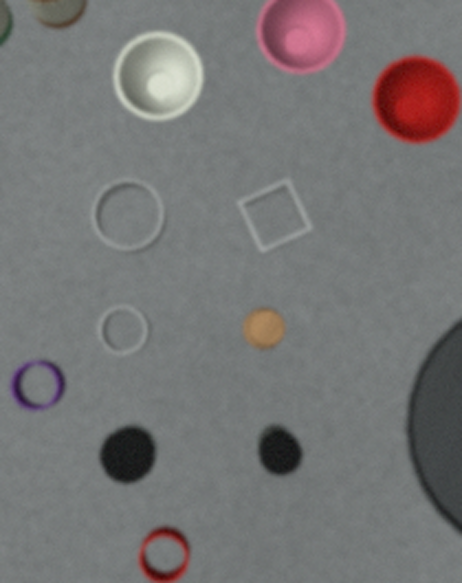

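The crop agrees with the choice: steel wide ring at crop (128,215), square at (275,215), tamper at (264,328), squat jar at (128,454), tall jar at (280,450). I'll write a helper that converts a world target into increments, then start moving.

```bash
cat > to.py <<'E'
import sys; from h import *
# to.py x y z yaw_deg(of tool y axis): increments from the measured pose
x,y,z,yaw=map(float,sys.argv[1:5]); s=arm.get_state()
A=R.from_rotvec(s['orientation']); a=np.radians(yaw); Y=np.array([np.cos(a),np.sin(a),0]); Z=np.array([0,0,-1.])
B=R.from_matrix(np.c_[np.cross(Y,Z),Y,Z])
print('turn',np.round(np.degrees((A.inv()*B).as_rotvec())/5,2),'shift',np.round(A.inv().apply(np.array([x,y,z])-s['tool_pos'])/.03,2),
 'pos',np.round(s['tool_pos'],4),'q',np.round(s['joint_positions'],2),'t',s['time_s'])
E
python3 to.py .655 .061 .25 90
```

```text
turn [-0.00e+00 -2.00e-02 -3.27e+01] shift [ 2.151e+01 -1.324e+01  1.000e-02] pos [ 0.1489 -0.5031  0.2496] q [-1.28  0.13 -0.04  1.41 -0.    1.57] t 0.1
```

Emit:
move_arm --increments '[[[0, 0, -14, 10, -6.2, 0, 1], [0, 0, -14, 10, -6.2, 0, 1], [0, 0, -14, 10, -6.2, 0, 1], [0, 0, -14, 10, -6.2, 0, 1], [0, 0, -14, 10, -6.2, 0, 1], [0, 0, -14, 10, -6.2, 0, 1], [0, 0, -14, 10, -6.2, 0, 1], [0, 0, -14, 10, -6.2, 0, 1]]]'

```text
time_s: 0.9
tool_pos: [0.3866, -0.2359, 0.2499]
orientation: [-2.297, -2.142, -0.002]
ft_force: [-0.1, -0.6, 0.3]
gripper_width: 0.0851
gripper_force: 0.0
```

```bash
python3 to.py .655 .061 .25 90
```

```text
turn [ 2.00e-02 -1.00e-02 -1.88e+01] shift [10.49  8.24  0.02] pos [ 0.3866 -0.2359  0.2499] q [-0.55 -0.01 -0.19  1.4   0.    1.09] t 0.9
```

Emit:
move_arm --increments '[[[0, 0, -18.8, 10.5, 8.24, 0, 1], [0, 0, -18.8, 10.5, 8.24, 0, 1], [0, 0, -18.8, 10.5, 8.24, 0, 1], [0, 0, -18.8, 10.5, 8.24, 0, 1], [0, 0, -18.8, 10.5, 8.24, 0, 1], [0, 0, -18.8, 10.5, 8.24, 0, 1], [0, 0, -18.8, 10.5, 8.24, 0, 1], [0, 0, -18.8, 10.5, 8.24, 0, 1]]]'

```text
time_s: 1.7
tool_pos: [0.657, 0.055, 0.2498]
orientation: [-0.697, -3.063, 0.001]
ft_force: [0.5, -0.9, -0.1]
gripper_width: 0.0853
gripper_force: 0.0
```

```bash
python3 to.py .655 .061 .25 90
```

```text
turn [-0.   -0.01 -5.13] shift [ 0.15  0.15 -0.01] pos [0.657  0.055  0.2498] q [ 0.08  0.39  0.3   1.48 -0.    0.53] t 1.7
```

Emit:
move_arm --increments '[[[0, 0, -5.13, 0.15, 0.15, 0, 1], [0, 0, -5.13, 0.15, 0.15, 0, 1], [0, 0, -5.13, 0.15, 0.15, 0, 1], [0, 0, -5.13, 0.15, 0.15, 0, 1], [0, 0, -5.13, 0.15, 0.15, 0, 1]]]'

```text
time_s: 2.2
tool_pos: [0.6539, 0.0592, 0.2499]
orientation: [-0.015, -3.141, 0.0]
ft_force: [-0.0, -0.1, 0.3]
gripper_width: 0.0856
gripper_force: 0.0
```

```bash
python3 to.py .655 .061 .025 90; cat > w.py <<'E'
import sys; from h import *
st=arm.get_state(); s=snapshot('wrist'); cv2.imwrite(f'pics/{sys.argv[1]}.png',s['pixels'][:,:,::-1]); P=cloud(s,st); z=P[...,2]
m=((z>0.03)&(z<.11)&(s['z_map']>0.1)).astype(np.uint8)
n,l,b,c=cv2.connectedComponentsWithStats(m)
for i in range(1,n):
    if b[i,4]<150: continue
    q=P[l==i]; t=np.percentile(q[:,2],95); top=q[q[:,2]>t-0.006][:,:2].astype(np.float32)
    print(np.round(c[i]),b[i,:4],'ztop %.3f'%t,np.round(cv2.minEnclosingCircle(top)[0],4),'r %.4f'%cv2.minEnclosingCircle(top)[1],'ang %.1f'%cv2.minAreaRect(top)[2])
E
python3 w.py w1
```

```text
turn [-0.   -0.01 -0.11] shift [-0.04  0.06  7.5 ] pos [0.6539 0.0592 0.2499] q [ 0.09  0.39  0.3   1.48 -0.    0.1 ] t 2.2
[411.  16.] [386   0  54  31] ztop 0.041 [0.5059 0.141 ] r 0.0220 ang 0.4
[323.  61.] [299  37  49  53] ztop 0.041 [0.5553 0.0647] r 0.0219 ang 0.6
[168.  64.] [138  41  64  44] ztop 0.091 [ 0.5574 -0.0601] r 0.0151 ang 66.8
[186. 176.] [149 142  74  68] ztop 0.041 [ 0.6564 -0.0685] r 0.0349 ang 25.7
[320. 177.] [288 142  66  66] ztop 0.041 [0.6568 0.0614] r 0.0320 ang 89.2
[ 73. 277.] [ 35 240  82  71] ztop 0.046 [ 0.7603 -0.1932] r 0.0405 ang 26.7
[295. 296.] [259 255  75  71] ztop 0.046 [0.7798 0.0348] r 0.0400 ang 87.3
[208. 335.] [194 309  23  46] ztop 0.046 [ 0.8281 -0.0646] r 0.0272 ang 69.6
[430. 339.] [419 316  24  46] ztop 0.075 [0.8303 0.1757] r 0.0120 ang 67.0
[388. 352.] [360 327  57  56] ztop 0.097 [0.8401 0.1371] r 0.0153 ang 72.1
```

View pics/w1.png

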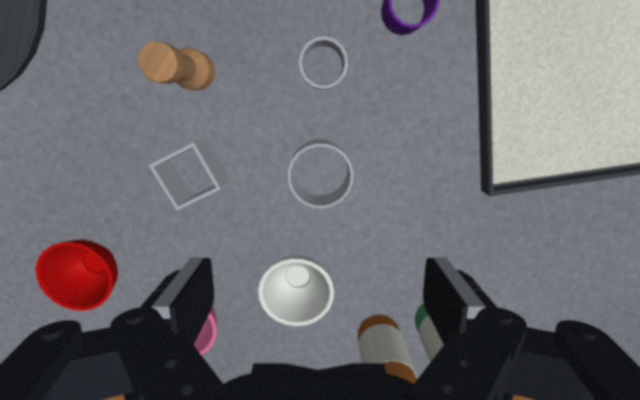

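The wide ring is at pixel (320,177), between the fingers once lowered. It is at (0.656,0.061), and both views agree.

Emit:
move_arm --increments '[[[0, 0, -0.1, -0.07, 0.06, 1.5, 1], [0, 0, -0.1, -0.07, 0.06, 3, 1], [0, 0, -0.1, -0.07, 0.06, 4.5, 1], [0, 0, -0.1, -0.07, 0.06, 5.8, 1], [0, 0, -0.1, -0.07, 0.06, 6.6, 1], [0, 0, -0.1, -0.07, 0.06, 7.2, 1], [0, 0, -0.1, -0.07, 0.06, 7.45, 1], [0, 0, -0.1, -0.07, 0.06, 7.45, 1]]]'

```text
time_s: 3.05
tool_pos: [0.6554, 0.0608, 0.0259]
orientation: [0.002, -3.14, 0.0]
ft_force: [-0.3, -0.6, 0.1]
gripper_width: 0.0851
gripper_force: 0.0
```

Emit:
move_arm --grip_force 30 --increments '[[[0, 0, 0, 0, 0, 0, 0.3], [0, 0, 0, 0, 0, 0, 0.3], [0, 0, 0, 0, 0, 0, 0.2], [0, 0, 0, 0, 0, 0, 0.2], [0, 0, 0, 0, 0, 0, 0.2], [0, 0, 0, 0, 0, 0, 0.2]]]'

```text
time_s: 3.65
tool_pos: [0.6572, 0.061, 0.0287]
orientation: [-0.004, 3.138, 0.0]
ft_force: [-0.5, 0.1, 6.2]
gripper_width: 0.0639
gripper_force: 33.7
```

```bash
python3 to.py .534 .313 .12 90
```

```text
turn [0.   0.04 0.03] shift [ 4.08  8.41 -3.05] pos [0.6572 0.061  0.0287] q [ 0.09  0.45 -0.1   1.02 -0.    0.09] t 3.65
```

Emit:
move_arm --increments '[[[0, 0, 0, 0, 0, -0.4, 0.2], [0, 0, 0, 0, 0, -1.5, 0.2], [0, 0, 0, 0, 0, -2.6, 0.2], [0, 0, 0, 0.5, 1, -2.8, 0.2], [0, 0, 0, 1.2, 2.4, -2.8, 0.2], [0, 0, 0, 1.9, 3.8, -2.8, 0.2], [0, 0, 0, 2.6, 5.2, -2.8, 0.2], [0, 0, 0, 3.3, 6.6, -2.8, 0.2]]]'

```text
time_s: 4.45
tool_pos: [0.5556, 0.2602, 0.1118]
orientation: [-0.003, 3.141, 0.001]
ft_force: [0.1, 0.6, -1.7]
gripper_width: 0.0635
gripper_force: 33.5
```

```bash
python3 to.py .534 .313 .0345 90;python3 -c "
from h import *
s=snapshot('scene');cv2.imwrite('pics/s1.png',s['pixels'][:,:,::-1])"
```

```text
turn [0.01 0.01 0.02] shift [0.72 1.76 2.58] pos [0.5556 0.2602 0.1118] q [ 0.44  0.32 -0.1   1.15  0.    0.44] t 4.45
```

View pics/s1.png

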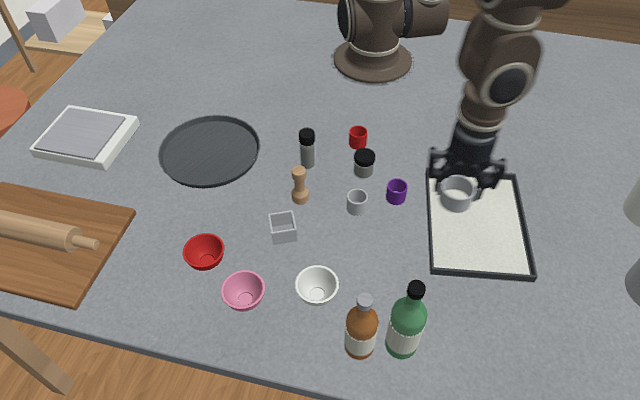

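The ring is held level at pixel (459,192), over the tray's near edge. Next I move it over the tray centre and lower it.

Emit:
move_arm --increments '[[[0, 0, 0, 0.7, 1.7, 0, 0.2], [0, 0, 0, 0.72, 1.76, 0, 0.2], [0, 0, 0, 0.72, 1.76, 1, 0.2], [0, 0, 0, 0.72, 1.76, 1.9, 0.2], [0, 0, 0, 0.72, 1.76, 2.3, 0.2], [0, 0, 0, 0.72, 1.76, 2.5, 0.2], [0, 0, 0, 0.72, 1.76, 2.58, 0.2], [0, 0, 0, 0.72, 1.76, 2.58, 0.2]]]'

```text
time_s: 5.3
tool_pos: [0.5355, 0.3115, 0.0342]
orientation: [-0.003, 3.141, 0.001]
ft_force: [0.4, 0.0, -0.9]
gripper_width: 0.0634
gripper_force: 33.7
```

Emit:
move_arm --increments '[[[0, 0, 0, 0, 0, 0.04, 0.2], [0, 0, 0, 0, 0, 0.07, 0.2]]]'

```text
time_s: 5.5
tool_pos: [0.5356, 0.3118, 0.0327]
orientation: [-0.004, 3.14, 0.002]
ft_force: [-3.1, -1.5, 8.8]
gripper_width: 0.0635
gripper_force: 34.5
```

Emit:
move_arm --increments '[[[0, 0, 0, 0, 0, 0, 1], [0, 0, 0, 0, 0, 0, 1], [0, 0, 0, 0, 0, 0, 1], [0, 0, 0, 0, 0, -0.5, 1], [0, 0, 0, 0, 0, -1.5, 1], [0, 0, 0, 0, 0, -3, 1], [0, 0, 0, 0, 0, -4.5, 1], [0, 0, 0, 0, 0, -5.2, 1]]]'

```text
time_s: 6.3
tool_pos: [0.5359, 0.3122, 0.192]
orientation: [-0.004, 3.137, 0.004]
ft_force: [-0.2, 0.7, 0.2]
gripper_width: 0.0853
gripper_force: 0.0
```

```bash
python3 to.py .4535 -.070 .19 90; python3 w.py w2
```

```text
turn [0.03 0.06 0.03] shift [  2.78 -12.73   0.02] pos [0.5359 0.3122 0.192 ] q [0.53 0.31 0.06 1.32 0.   0.52] t 6.3
[ 6. 74.] [ 0 46 17 55] ztop 0.042 [0.4507 0.0759] r 0.0163 ang 77.5
[ 99. 147.] [ 69 119  64  58] ztop 0.041 [0.5059 0.1418] r 0.0225 ang 33.7
[317. 189.] [278 145  80  81] ztop 0.045 [0.5355 0.3122] r 0.0321 ang 15.4
[ 25. 207.] [  0 181  50  53] ztop 0.041 [0.5555 0.0658] r 0.0223 ang 75.5
```

Emit:
move_arm --increments '[[[0, 0, 0, 0.4, -1.6, 0, 1], [0, 0, 0, 0.7, -3.2, 0, 1], [0, 0, 0, 1, -4.8, 0, 1], [0, 0, 0, 1.4, -6.4, 0, 1], [0, 0, 0, 1.8, -8, 0, 1], [0, 0, 0, 2.1, -9.6, 0, 1], [0, 0, 0, 2.5, -11.2, 0, 1], [0, 0, 0, 2.75, -12.73, 0, 1]]]'

```text
time_s: 7.15
tool_pos: [0.4522, -0.0723, 0.1873]
orientation: [-0.004, 3.141, -0.0]
ft_force: [0.2, -0.6, -0.3]
gripper_width: 0.0854
gripper_force: 0.0
```

Emit:
move_arm --increments '[[[0, 0, 0, 0, 0, 0, 1], [0, 0, 0, 0, 0, 0, 1]]]'

```text
time_s: 7.35
tool_pos: [0.453, -0.0716, 0.1872]
orientation: [0.001, 3.141, 0.001]
ft_force: [-0.7, 1.0, 0.5]
gripper_width: 0.0858
gripper_force: 0.0
```

```bash
python3 to.py .454 -.071 .077 90; python3 w.py w3
```

```text
turn [ 0.  0. -0.] shift [-0.03  0.02  3.67] pos [ 0.453  -0.0716  0.1872] q [-0.16  0.01 -0.3   1.26  0.   -0.16] t 7.35
[456.  57.] [421  25  66  66] ztop 0.041 [0.356  0.0264] r 0.0224 ang 55.0
[487. 182.] [450 149  75  67] ztop 0.057 [0.4463 0.0579] r 0.0241 ang 9.9
[319. 203.] [291 165  57  75] ztop 0.101 [ 0.453  -0.0708] r 0.0181 ang 58.6
[572. 247.] [541 221  61  53] ztop 0.041 [0.5051 0.1412] r 0.0230 ang 74.4
[488. 288.] [470 274  29  33] ztop 0.041 [0.5449 0.0737] r 0.0168 ang 41.3
[332. 326.] [314 285  40  84] ztop 0.091 [ 0.5564 -0.0599] r 0.0154 ang 13.7
```

Emit:
move_arm --increments '[[[0, 0, 0, 0, 0.03, 1.2, 1], [0, 0, 0, 0, 0.03, 2.4, 1], [0, 0, 0, 0, 0.03, 3.2, 1], [0, 0, 0, 0, 0.03, 3.57, 1], [0, 0, 0, 0, 0.03, 3.57, 1], [0, 0, 0, 0, 0.03, 3.57, 0.2], [0, 0, 0, 0, 0.03, 3.57, -0.2], [0, 0, 0, 0, 0.03, 3.57, -0.4]]]'

```text
time_s: 8.2
tool_pos: [0.4543, -0.0697, 0.0815]
orientation: [-0.004, 3.139, -0.0]
ft_force: [-0.1, -0.5, -0.2]
gripper_width: 0.044
gripper_force: 0.0
```

Emit:
move_arm --increments '[[[0, 0, 0, 0, 0, 0, -0.5], [0, 0, 0, 0, 0, 0, -0.5], [0, 0, 0, 0, 0, 0, -0.5], [0, 0, 0, 0, 0, 0, -0.5]]]'

```text
time_s: 8.6
tool_pos: [0.4542, -0.07, 0.0813]
orientation: [-0.004, 3.139, -0.001]
ft_force: [-0.8, -0.4, 6.0]
gripper_width: 0.0354
gripper_force: 29.9
```

```bash
python3 to.py .5355 .3122 .20 90
```

```text
turn [-0.01  0.03  0.03] shift [-2.75 12.73 -3.96] pos [ 0.4542 -0.07    0.0813] q [-0.15  0.06 -0.49  1.02 -0.   -0.16] t 8.6
```

Emit:
move_arm --increments '[[[0, 0, 0, 0, 0, -0.5, -0.5], [0, 0, 0, 0, 0, -1.6, -0.5], [0, 0, 0, 0, 0, -2.7, -0.5], [0, 0, 0, 0, 0, -3.4, -0.5], [0, 0, 0, -0.2, 1, -3.6, -0.5], [0, 0, 0, -0.5, 2.4, -3.6, -0.5], [0, 0, 0, -0.8, 3.8, -3.6, -0.5], [0, 0, 0, -1.1, 5.2, -3.6, -0.5]]]'

```text
time_s: 9.4
tool_pos: [0.4858, 0.0877, 0.1881]
orientation: [0.003, -3.141, -0.0]
ft_force: [1.2, -1.0, -1.4]
gripper_width: 0.0355
gripper_force: 30.5
```

```bash
python3 to.py .5355 .3122 .19 90
```

```text
turn [ 0.   -0.    0.02] shift [-1.67  7.48 -0.06] pos [0.4858 0.0877 0.1881] q [ 0.18  0.07 -0.23  1.26  0.    0.18] t 9.4
```

Emit:
move_arm --increments '[[[0, 0, 0, -0.4, 1.4, 0, -0.5], [0, 0, 0, -0.7, 2.8, 0, -0.5], [0, 0, 0, -1, 4.2, 0, -0.5], [0, 0, 0, -1.3, 5.6, 0, -0.5], [0, 0, 0, -1.6, 6.8, 0, -0.5], [0, 0, 0, -1.65, 7.3, 0, -0.5], [0, 0, 0, -1.65, 7.5, 0, -0.5], [0, 0, 0, -1.65, 7.5, 0, -0.5]]]'

```text
time_s: 10.2
tool_pos: [0.5344, 0.3114, 0.1877]
orientation: [0.005, -3.14, 0.001]
ft_force: [-0.7, 0.1, -0.5]
gripper_width: 0.0355
gripper_force: 30.6
```

```bash
python3 to.py .5355 .3122 .086 90; python3 w.py w4
```

```text
turn [-0.01 -0.01  0.04] shift [-0.04  0.03  3.39] pos [0.5344 0.3114 0.1877] q [ 0.53  0.31  0.05  1.32 -0.    0.52] t 10.2
[ 6. 77.] [ 0 49 16 54] ztop 0.041 [0.4517 0.0762] r 0.0161 ang 74.7
[ 99. 151.] [ 69 123  64  58] ztop 0.041 [0.506  0.1417] r 0.0230 ang 55.1
[320. 177.] [279 149  82  69] ztop 0.045 [0.5353 0.3123] r 0.0319 ang 85.5
[ 25. 212.] [  0 185  49  53] ztop 0.041 [0.5558 0.0657] r 0.0226 ang 72.3
```

View pics/w4.png

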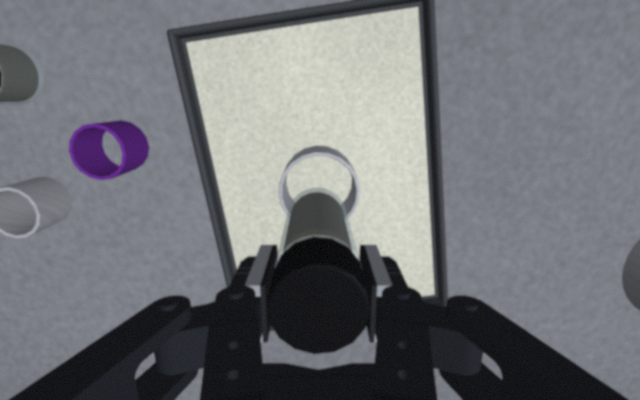

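The jar hangs upright at (318,290) and the ring is at (319,180), lined up with it. I'll lower it to just above the floor and then touch down gently.

Emit:
move_arm --increments '[[[0, 0, 0, -0.04, 0.03, 0.3, -0.5], [0, 0, 0, -0.04, 0.03, 1.1, -0.5], [0, 0, 0, -0.04, 0.03, 1.9, -0.5], [0, 0, 0, -0.04, 0.03, 2.6, -0.5], [0, 0, 0, -0.04, 0.03, 3, -0.5], [0, 0, 0, -0.04, 0.03, 3.2, -0.5], [0, 0, 0, -0.04, 0.03, 3.33, -0.5], [0, 0, 0, -0.04, 0.03, 3.36, -0.5]]]'

```text
time_s: 11.05
tool_pos: [0.5363, 0.3123, 0.0878]
orientation: [-0.004, 3.141, 0.0]
ft_force: [-0.5, 0.5, -1.7]
gripper_width: 0.0354
gripper_force: 30.6
```

Emit:
move_arm --increments '[[[0, 0, 0, 0, 0, 0, -0.5], [0, 0, 0, 0, 0, 0.03, -0.5], [0, 0, 0, 0, 0, 0.05, -0.5]]]'

```text
time_s: 11.35
tool_pos: [0.5363, 0.3126, 0.0865]
orientation: [-0.004, 3.141, 0.001]
ft_force: [-0.7, 0.2, -1.1]
gripper_width: 0.0349
gripper_force: 30.6
```

Emit:
move_arm --increments '[[[0, 0, 0, 0, 0, 0.03, -0.5], [0, 0, 0, 0, 0, 0.05, -0.5]]]'

```text
time_s: 11.55
tool_pos: [0.5364, 0.3126, 0.0853]
orientation: [-0.004, 3.14, 0.001]
ft_force: [-1.7, -1.5, 6.9]
gripper_width: 0.0353
gripper_force: 31.2
```

Emit:
move_arm --increments '[[[0, 0, 0, 0, 0, 0, -0.2], [0, 0, 0, 0, 0, 0, 0.2], [0, 0, 0, 0, 0, 0, 0.6], [0, 0, 0, 0, 0, 0, 1], [0, 0, 0, 0, 0, -0.8, 1], [0, 0, 0, 0, 0, -2, 1], [0, 0, 0, 0, 0, -3.2, 1], [0, 0, 0, 0, 0, -4, 1]]]'

```text
time_s: 12.35
tool_pos: [0.5364, 0.3127, 0.207]
orientation: [-0.004, 3.14, 0.002]
ft_force: [1.1, 1.1, 1.3]
gripper_width: 0.0856
gripper_force: 0.0
```

```bash
python3 to.py .6555 -.0685 .20 115.5; python3 w.py w5
```

```text
turn [ 0.01  0.03 -5.07] shift [ -3.93 -12.72   0.23] pos [0.5364 0.3127 0.207 ] q [0.53 0.31 0.1  1.35 0.   0.53] t 12.35
[13. 72.] [ 0 38 33 64] ztop 0.055 [0.4503 0.0743] r 0.0176 ang 76.2
[110. 145.] [ 82 118  61  55] ztop 0.041 [0.5057 0.1422] r 0.0226 ang 77.4
[317. 189.] [280 143  76  86] ztop 0.105 [0.5351 0.3121] r 0.0180 ang 0.7
[ 31. 201.] [  3 177  59  50] ztop 0.041 [0.5549 0.0648] r 0.0223 ang 1.9
[635. 279.] [627 247  13  61] ztop 0.042 [0.6312 0.6125] r 0.0254 ang 14.4
```

View pics/w5.png

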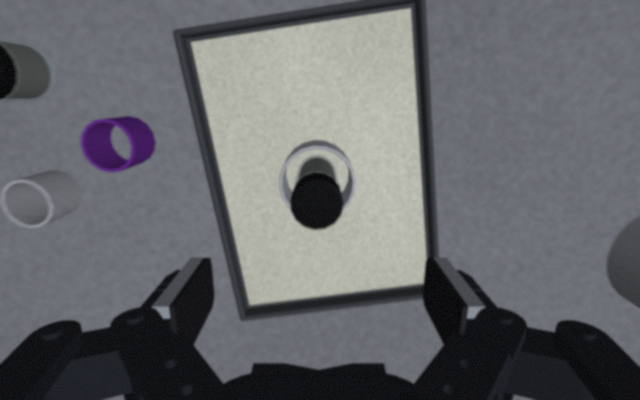

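The jar stands upright inside the ring: cap at (317,200), ring at (316,180). The scone kit is done, so I go to the square cutter.

Emit:
move_arm --increments '[[[0, 0, -1, -0.5, -1.6, 0, 1], [0, 0, -2, -1, -3.2, 0, 1], [0, 0, -3, -1.5, -4.8, 0, 1], [0, 0, -4, -2, -6.4, 0, 1], [0, 0, -5, -2.5, -8, 0.2, 1], [0, 0, -5.07, -3, -9.6, 0.2, 1], [0, 0, -5.07, -3.5, -11.2, 0.2, 1], [0, 0, -5.07, -3.93, -12.72, 0.2, 1]]]'

```text
time_s: 13.2
tool_pos: [0.6552, -0.0709, 0.198]
orientation: [0.693, -3.064, -0.0]
ft_force: [0.2, 0.3, 0.8]
gripper_width: 0.0856
gripper_force: 0.0
```

Emit:
move_arm --increments '[[[0, 0, 0, 0, 0, 0, 1], [0, 0, 0, 0, 0, 0, 1]]]'

```text
time_s: 13.4
tool_pos: [0.6549, -0.0702, 0.1975]
orientation: [0.689, -3.064, -0.001]
ft_force: [0.6, 0.3, -0.3]
gripper_width: 0.0856
gripper_force: 0.0
```

```bash
python3 to.py .656 -.0685 .0265 115.5; python3 w.py w6
```

```text
turn [ 0.01 -0.01 -0.03] shift [-0.06  0.03  5.7 ] pos [ 0.6549 -0.0702  0.1975] q [-0.11  0.39  0.18  1.37  0.   -0.55] t 13.4
[600.  19.] [562   0  78  44] ztop 0.057 [0.4558 0.0578] r 0.0218 ang 24.0
[396.  74.] [365  48  60  51] ztop 0.091 [ 0.5573 -0.0603] r 0.0150 ang 48.1
[620. 131.] [605 103  35  57] ztop 0.041 [0.507  0.1387] r 0.0216 ang 42.1
[523. 145.] [491 118  62  56] ztop 0.041 [0.5551 0.0637] r 0.0222 ang 30.1
[319. 187.] [288 156  63  62] ztop 0.041 [ 0.6559 -0.0689] r 0.0353 ang 25.3
[126. 237.] [ 83 190  98  89] ztop 0.046 [ 0.7597 -0.1939] r 0.0403 ang 48.5
[235. 341.] [194 295  68  79] ztop 0.045 [ 0.8211 -0.0903] r 0.0397 ang 15.4
[366. 340.] [320 310  86  65] ztop 0.046 [0.7788 0.0347] r 0.0397 ang 19.4
```

Emit:
move_arm --increments '[[[0, 0, 0, -0.05, 0.03, 1.4, 1], [0, 0, 0, -0.05, 0.03, 2.8, 1], [0, 0, 0, -0.05, 0.03, 4.1, 1], [0, 0, 0, -0.05, 0.03, 5, 1], [0, 0, 0, -0.05, 0.03, 5.5, 1], [0, 0, 0, -0.05, 0.03, 5.67, 1], [0, 0, 0, -0.05, 0.03, 5.67, 0.5], [0, 0, 0, -0.05, 0.03, 5.67, 0.2]]]'

```text
time_s: 14.25
tool_pos: [0.657, -0.0671, 0.0301]
orientation: [-0.694, 3.061, -0.001]
ft_force: [-0.2, 0.1, 0.1]
gripper_width: 0.0591
gripper_force: 0.0
```

Emit:
move_arm --increments '[[[0, 0, 0, 0, 0, 0, 0], [0, 0, 0, 0, 0, 0, -0.1], [0, 0, 0, 0, 0, 0, -0.1], [0, 0, 0, 0, 0, 0, -0.1], [0, 0, 0, 0, 0, 0, -0.1]]]'

```text
time_s: 14.75
tool_pos: [0.6573, -0.0675, 0.0304]
orientation: [-0.692, 3.061, -0.001]
ft_force: [-0.5, 0.1, 6.4]
gripper_width: 0.0493
gripper_force: 32.2
```

```bash
python3 to.py .534 -.306 .12 90
```

```text
turn [-0.01  0.04  5.1 ] shift [ 7.12 -5.41 -3.  ] pos [ 0.6573 -0.0675  0.0304] q [-0.1   0.45 -0.09  1.02  0.   -0.55] t 14.75
```

Emit:
move_arm --increments '[[[0, 0, 0, 0, 0, -0.4, -0.1], [0, 0, 0, 0, 0, -1.5, -0.1], [0, 0, 0, 0, 0, -2.6, -0.1], [0, 0, 1, 1, -0.75, -3, -0.1], [0, 0, 2, 2.1, -1.6, -3, -0.1], [0, 0, 3, 3.2, -2.4, -3, -0.1], [0, 0, 4, 4.4, -3.3, -3, -0.1], [0, 0, 5.1, 5.6, -4.2, -3, -0.1]]]'

```text
time_s: 15.55
tool_pos: [0.5575, -0.2548, 0.1193]
orientation: [0.005, 3.141, -0.001]
ft_force: [0.2, 0.3, -0.8]
gripper_width: 0.0495
gripper_force: 31.5
```

```bash
python3 to.py .534 -.306 .036 90;python3 to.py .534 -.306 .12 90
```

```text
turn [-0.    0.01 -0.04] shift [ 0.78 -1.71  2.78] pos [ 0.5575 -0.2548  0.1193] q [-0.43  0.32 -0.09  1.17 -0.   -0.43] t 15.55
turn [-0.    0.01 -0.04] shift [ 0.78 -1.71 -0.02] pos [ 0.5575 -0.2548  0.1193] q [-0.43  0.32 -0.09  1.17 -0.   -0.43] t 15.55
```

Emit:
move_arm --increments '[[[0, 0, 0, 0.7, -1.4, 0, -0.1], [0, 0, 0, 0.78, -1.71, 0.2, -0.1], [0, 0, 0, 0.78, -1.71, 1.2, -0.1], [0, 0, 0, 0.78, -1.71, 2, -0.1], [0, 0, 0, 0.78, -1.71, 2.5, -0.1], [0, 0, 0, 0.78, -1.71, 2.7, -0.1], [0, 0, 0, 0.78, -1.71, 2.74, -0.1], [0, 0, 0, 0.78, -1.71, 2.78, -0.1]]]'

```text
time_s: 16.35
tool_pos: [0.5358, -0.3048, 0.0358]
orientation: [-0.001, 3.14, -0.001]
ft_force: [-1.2, -0.5, -1.5]
gripper_width: 0.0494
gripper_force: 31.5
```

Emit:
move_arm --increments '[[[0, 0, 0, 0, 0, 0.03, -0.1], [0, 0, 0, 0, 0, 0.06, -0.1]]]'

```text
time_s: 16.55
tool_pos: [0.5358, -0.305, 0.0344]
orientation: [-0.0, 3.14, -0.001]
ft_force: [-2.8, 2.5, 9.0]
gripper_width: 0.0496
gripper_force: 32.8
```

Emit:
move_arm --increments '[[[0, 0, 0, 0, 0, 0, 0.4], [0, 0, 0, 0, 0, 0, 0.8], [0, 0, 0, 0, 0, 0, 1], [0, 0, 0, 0, 0, -0.5, 1], [0, 0, 0, 0, 0, -1.5, 1], [0, 0, 0, 0, 0, -3, 1], [0, 0, 0, 0, 0, -4.5, 1], [0, 0, 0, 0, 0, -5.2, 1]]]'

```text
time_s: 17.35
tool_pos: [0.5362, -0.3054, 0.1938]
orientation: [0.0, 3.137, -0.004]
ft_force: [0.2, 0.1, -0.4]
gripper_width: 0.0856
gripper_force: 0.0
```

```bash
python3 to.py .4465 .058 .19 90; python3 w.py w7
```

```text
turn [-0.03  0.06 -0.  ] shift [ 2.99 12.11  0.08] pos [ 0.5362 -0.3054  0.1938] q [-0.52  0.3   0.06  1.32 -0.   -0.52] t 17.35
[ 23. 152.] [  0  26  71 215] ztop 0.041 [ 0.5099 -0.5564] r 0.0760 ang 79.6
[320. 184.] [288 151  64  64] ztop 0.045 [ 0.5337 -0.3047] r 0.0350 ang 0.1
[618. 213.] [590 192  50  51] ztop 0.076 [ 0.5581 -0.0693] r 0.0119 ang 8.1
```

View pics/w7.png

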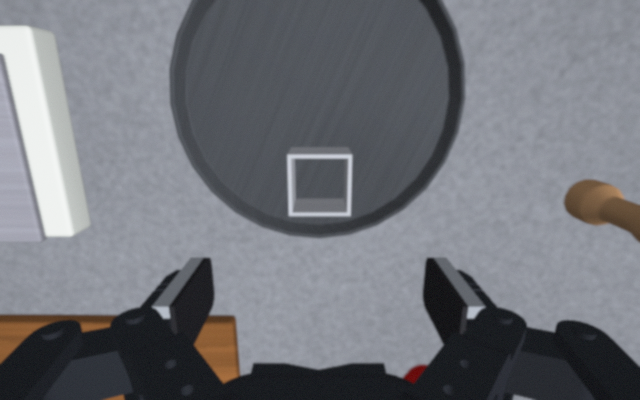

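The square stands flat on the pan floor at (320,184). Next is the squat jar.

Emit:
move_arm --increments '[[[0, 0, 0, 0.4, 1.5, 0, 1], [0, 0, 0, 0.8, 3, 0, 1], [0, 0, 0, 1.2, 4.6, 0, 1], [0, 0, 0, 1.6, 6.2, 0, 1], [0, 0, 0, 2, 7.8, 0, 1], [0, 0, 0, 2.4, 9.4, 0, 1], [0, 0, 0, 2.8, 11, 0, 1], [0, 0, 0, 2.99, 12.1, 0, 1]]]'

```text
time_s: 18.2
tool_pos: [0.444, 0.0605, 0.1891]
orientation: [-0.002, 3.142, 0.001]
ft_force: [1.3, 0.2, -0.2]
gripper_width: 0.0855
gripper_force: 0.0
```

Emit:
move_arm --increments '[[[0, 0, 0, 0, 0, 0, 1], [0, 0, 0, 0, 0, 0, 1]]]'

```text
time_s: 18.4
tool_pos: [0.4452, 0.0588, 0.189]
orientation: [-0.003, 3.141, -0.001]
ft_force: [-0.0, -0.1, 0.4]
gripper_width: 0.0856
gripper_force: 0.0
```

```bash
python3 to.py .4465 .058 .034 90; python3 w.py w8
```

```text
turn [-0.    0.    0.02] shift [-0.04 -0.02  5.17] pos [0.4452 0.0588 0.189 ] q [ 0.13 -0.01 -0.32  1.26 -0.    0.13] t 18.4
[273.  67.] [245  37  61  65] ztop 0.041 [0.3563 0.0274] r 0.0221 ang 33.0
[318. 191.] [287 158  63  67] ztop 0.057 [0.4455 0.0589] r 0.0240 ang 45.8
[411. 253.] [389 230  54  51] ztop 0.041 [0.5045 0.1419] r 0.0222 ang 56.2
[607. 291.] [566 252  74  88] ztop 0.083 [0.5356 0.3009] r 0.0152 ang 0.9
[324. 306.] [300 282  50  49] ztop 0.041 [0.5541 0.0644] r 0.0225 ang 31.0
```

Emit:
move_arm --increments '[[[0, 0, 0, 0, 0, 1.3, 1], [0, 0, 0, 0, 0, 2.6, 1], [0, 0, 0, 0, 0, 3.8, 1], [0, 0, 0, 0, 0, 4.6, 1], [0, 0, 0, 0, 0, 5, 1], [0, 0, 0, 0, 0, 5.05, 0.7], [0, 0, 0, 0, 0, 5.05, 0.4], [0, 0, 0, 0, 0, 5.05, 0.2]]]'

```text
time_s: 19.25
tool_pos: [0.4466, 0.0581, 0.039]
orientation: [0.001, 3.139, 0.0]
ft_force: [-0.1, 0.9, 0.6]
gripper_width: 0.0512
gripper_force: 0.0
```

Emit:
move_arm --increments '[[[0, 0, 0, 0, 0, 0, 0], [0, 0, 0, 0, 0, 0, -0.1], [0, 0, 0, 0, 0, 0, -0.1], [0, 0, 0, 0, 0, 0, -0.1], [0, 0, 0, 0, 0, 0, -0.1]]]'

```text
time_s: 19.75
tool_pos: [0.4467, 0.0583, 0.0391]
orientation: [-0.0, 3.138, -0.0]
ft_force: [0.1, -1.1, 7.0]
gripper_width: 0.0473
gripper_force: 31.4
```

```bash
python3 to.py .469 -.305 .16 90
```

```text
turn [-0.    0.04  0.  ] shift [ -0.76 -12.11  -4.02] pos [0.4467 0.0583 0.0391] q [ 0.13  0.08 -0.57  0.92 -0.    0.13] t 19.75
```

Emit:
move_arm --increments '[[[0, 0, 0, 0, 0, -0.5, -0.1], [0, 0, 0, 0, 0, -1.7, -0.1], [0, 0, 0, 0, 0, -2.9, -0.1], [0, 0, 0, 0, -0.5, -3.8, -0.1], [0, 0, 0, -0.1, -1.6, -4, -0.1], [0, 0, 0, -0.2, -3, -4, -0.1], [0, 0, 0, -0.3, -4.4, -4, -0.1], [0, 0, 0, -0.4, -5.8, -4, -0.1]]]'

```text
time_s: 20.55
tool_pos: [0.4574, -0.1171, 0.1582]
orientation: [-0.001, 3.14, -0.0]
ft_force: [1.3, 0.3, -1.7]
gripper_width: 0.0473
gripper_force: 31.3
```

Emit:
move_arm --increments '[[[0, 0, 0, -0.1, -1.4, 0, -0.1], [0, 0, 0, -0.2, -2.8, 0, -0.1], [0, 0, 0, -0.3, -4.2, 0, -0.1], [0, 0, 0, -0.36, -5.4, 0, -0.1], [0, 0, 0, -0.36, -6.1, 0, -0.1], [0, 0, 0, -0.36, -6.3, 0, -0.1], [0, 0, 0, -0.36, -6.3, 0, -0.1]]]'

```text
time_s: 21.25
tool_pos: [0.468, -0.3051, 0.1575]
orientation: [-0.002, -3.141, -0.001]
ft_force: [0.0, 0.5, -1.1]
gripper_width: 0.0475
gripper_force: 31.4
```

```bash
python3 to.py .468 -.305 .0455 90; python3 w.py w9
```

```text
turn [ 0.   -0.   -0.01] shift [-0.    0.    3.73] pos [ 0.468  -0.3051  0.1575] q [-0.58  0.2  -0.15  1.22  0.   -0.58] t 21.25
[ 17. 263.] [  0 126  57 214] ztop 0.041 [ 0.5344 -0.5489] r 0.0515 ang 86.3
[624. 306.] [603 287  37  46] ztop 0.056 [ 0.5569 -0.0668] r 0.0098 ang 1.3
```

Emit:
move_arm --increments '[[[0, 0, 0, 0, 0, 0.6, -0.1], [0, 0, 0, 0, 0, 1.6, -0.1], [0, 0, 0, 0, 0, 2.5, -0.1], [0, 0, 0, 0, 0, 3.1, -0.1], [0, 0, 0, 0, 0, 3.5, -0.1], [0, 0, 0, 0, 0, 3.65, -0.1], [0, 0, 0, 0, 0, 3.71, -0.1], [0, 0, 0, 0, 0, 3.74, -0.1]]]'

```text
time_s: 22.1
tool_pos: [0.4688, -0.3048, 0.0463]
orientation: [-0.001, 3.14, -0.001]
ft_force: [0.2, 0.3, -1.7]
gripper_width: 0.0471
gripper_force: 31.4
```

Emit:
move_arm --increments '[[[0, 0, 0, 0, 0, 0.02, -0.1], [0, 0, 0, 0, 0, 0.04, -0.1]]]'

```text
time_s: 22.3
tool_pos: [0.4686, -0.3051, 0.0449]
orientation: [0.0, 3.141, -0.001]
ft_force: [-0.5, -0.2, -1.4]
gripper_width: 0.0472
gripper_force: 31.4
```

Emit:
move_arm --increments '[[[0, 0, 0, 0, 0, 0.03, -0.1], [0, 0, 0, 0, 0, 0.06, -0.1]]]'

```text
time_s: 22.5
tool_pos: [0.4684, -0.305, 0.0432]
orientation: [0.0, 3.141, -0.001]
ft_force: [-4.0, 1.9, 9.7]
gripper_width: 0.0468
gripper_force: 32.4
```

Emit:
move_arm --increments '[[[0, 0, 0, 0, 0, 0, 0.3], [0, 0, 0, 0, 0, 0, 0.7], [0, 0, 0, 0, 0, 0, 1], [0, 0, 0, 0, 0, -0.5, 1], [0, 0, 0, 0, 0, -1.5, 1], [0, 0, 0, 0, 0, -3, 1], [0, 0, 0, 0, 0, -4.5, 1], [0, 0, 0, 0, 0, -5.2, 1]]]'

```text
time_s: 23.3
tool_pos: [0.4693, -0.3054, 0.2028]
orientation: [-0.0, 3.137, -0.005]
ft_force: [0.0, 0.1, -0.3]
gripper_width: 0.0852
gripper_force: 0.0
```

```bash
python3 to.py .5565 -.060 .20 90; python3 w.py w10
```

```text
turn [-0.03  0.05  0.  ] shift [-2.91  8.18  0.08] pos [ 0.4693 -0.3054  0.2028] q [-0.58  0.19 -0.07  1.31  0.   -0.58] t 23.3
[ 33. 221.] [  0 118  89 187] ztop 0.041 [ 0.5104 -0.5708] r 0.0805 ang 89.2
[320. 184.] [290 151  61  66] ztop 0.061 [ 0.4676 -0.3045] r 0.0240 ang 88.8
[320. 254.] [291 224  58  59] ztop 0.045 [ 0.5335 -0.3045] r 0.0350 ang 89.9
[608. 292.] [568 259  72  69] ztop 0.090 [ 0.5561 -0.0617] r 0.0154 ang 7.9
```

The squat jar stands at (0.468,-0.3045) and the square is undisturbed. The tamper is next.

Emit:
move_arm --increments '[[[0, 0, 0, -0.4, 1.3, 0, 1], [0, 0, 0, -0.9, 2.7, 0, 1], [0, 0, 0, -1.4, 4.1, 0, 1], [0, 0, 0, -1.9, 5.5, 0, 1], [0, 0, 0, -2.4, 6.8, 0, 1], [0, 0, 0, -2.91, 8.18, 0, 1], [0, 0, 0, -2.91, 8.18, 0, 1], [0, 0, 0, -2.91, 8.18, 0, 1]]]'

```text
time_s: 24.15
tool_pos: [0.5556, -0.0584, 0.1979]
orientation: [0.004, -3.141, 0.0]
ft_force: [0.7, -1.0, -0.4]
gripper_width: 0.0852
gripper_force: 0.0
```

```bash
python3 to.py .5565 -.060 .086 90; python3 w.py w11
```

```text
turn [-0.   -0.01  0.03] shift [-0.03 -0.05  3.73] pos [ 0.5556 -0.0584  0.1979] q [-0.1   0.19 -0.07  1.3  -0.   -0.11] t 24.15
[14. 76.] [ 0 41 35 65] ztop 0.057 [ 0.4716 -0.2885] r 0.0177 ang 77.0
[572. 124.] [539  96  65  57] ztop 0.041 [0.5054 0.1413] r 0.0228 ang 55.8
[ 35. 162.] [  0 128  57  64] ztop 0.045 [ 0.5344 -0.2984] r 0.0315 ang 89.6
[467. 184.] [438 158  57  53] ztop 0.041 [0.5545 0.0639] r 0.0220 ang 52.9
[315. 198.] [294 169  43  57] ztop 0.091 [ 0.5563 -0.0605] r 0.0150 ang 42.8
[408. 374.] [393 369  29  12] ztop 0.045 [0.743  0.0291] r 0.0097 ang 88.4
```

Emit:
move_arm --increments '[[[0, 0, 0, -0.02, -0.06, 1.2, 1], [0, 0, 0, -0.02, -0.06, 2.4, 1], [0, 0, 0, -0.02, -0.06, 3.3, 1], [0, 0, 0, -0.02, -0.06, 3.7, 1], [0, 0, 0, -0.02, -0.06, 3.78, 0.6], [0, 0, 0, -0.02, -0.06, 3.78, 0.2], [0, 0, 0, -0.02, -0.06, 3.78, -0.1], [0, 0, 0, -0.02, -0.06, 3.78, -0.3]]]'

```text
time_s: 25.0
tool_pos: [0.5571, -0.0614, 0.0865]
orientation: [0.0, 3.139, -0.0]
ft_force: [-0.1, 1.2, -0.8]
gripper_width: 0.03
gripper_force: 0.0
```

Emit:
move_arm --increments '[[[0, 0, 0, 0, 0, 0, -0.5], [0, 0, 0, 0, 0, 0, -0.6], [0, 0, 0, 0, 0, 0, -0.6], [0, 0, 0, 0, 0, 0, -0.6], [0, 0, 0, 0, 0, 0, -0.6]]]'

```text
time_s: 25.5
tool_pos: [0.5572, -0.0612, 0.0866]
orientation: [-0.0, 3.139, -0.001]
ft_force: [-0.5, 0.9, 5.7]
gripper_width: 0.0289
gripper_force: 29.7
```

```bash
python3 to.py .406 -.305 .18 90
```

```text
turn [-0.    0.03  0.  ] shift [ 5.03 -8.13 -3.12] pos [ 0.5572 -0.0612  0.0866] q [-0.11  0.24 -0.27  1.06 -0.   -0.11] t 25.5
```

Emit:
move_arm --increments '[[[0, 0, 0, 0, 0, -0.5, -0.6], [0, 0, 0, 0, 0, -1.6, -0.6], [0, 0, 0, 0, 0, -2.7, -0.6], [0, 0, 0, 0.4, -0.6, -3.1, -0.6], [0, 0, 0, 1, -1.6, -3.1, -0.6], [0, 0, 0, 1.7, -2.75, -3.1, -0.6], [0, 0, 0, 2.4, -3.9, -3.1, -0.6], [0, 0, 0, 3.1, -5, -3.1, -0.6]]]'

```text
time_s: 26.3
tool_pos: [0.4622, -0.2122, 0.1783]
orientation: [-0.001, 3.141, -0.001]
ft_force: [1.5, 0.5, -0.4]
gripper_width: 0.0288
gripper_force: 30.0
```

```bash
python3 to.py .406 -.305 .18 90
```

```text
turn [-0.    0.    0.01] shift [ 1.88 -3.09 -0.06] pos [ 0.4622 -0.2122  0.1783] q [-0.43  0.1  -0.22  1.24 -0.   -0.43] t 26.3
```

Emit:
move_arm --increments '[[[0, 0, 0, 0.7, -1, 0, -0.6], [0, 0, 0, 1.4, -2.1, 0, -0.6], [0, 0, 0, 1.9, -3, 0, -0.6], [0, 0, 0, 1.95, -3.1, 0, -0.6], [0, 0, 0, 1.95, -3.1, 0, -0.6], [0, 0, 0, 1.95, -3.1, 0, -0.6]]]'

```text
time_s: 26.9
tool_pos: [0.4049, -0.3036, 0.178]
orientation: [-0.001, 3.141, 0.001]
ft_force: [0.1, -0.2, -1.2]
gripper_width: 0.0293
gripper_force: 30.0
```

```bash
python3 to.py .406 -.305 .093 90; python3 w.py w12
```

```text
turn [0.   0.   0.01] shift [-0.04 -0.05  2.83] pos [ 0.4049 -0.3036  0.178 ] q [-0.64  0.1  -0.23  1.24  0.   -0.64] t 26.9
[320. 193.] [290 185  59  24] ztop 0.109 [ 0.396  -0.3028] r 0.0169 ang 1.3
[ 28. 304.] [  0 203  78 181] ztop 0.041 [ 0.509 -0.566] r 0.0786 ang 77.1
[316. 347.] [287 307  60  58] ztop 0.045 [ 0.5332 -0.3044] r 0.0351 ang 0.1
```

View pics/w12.png

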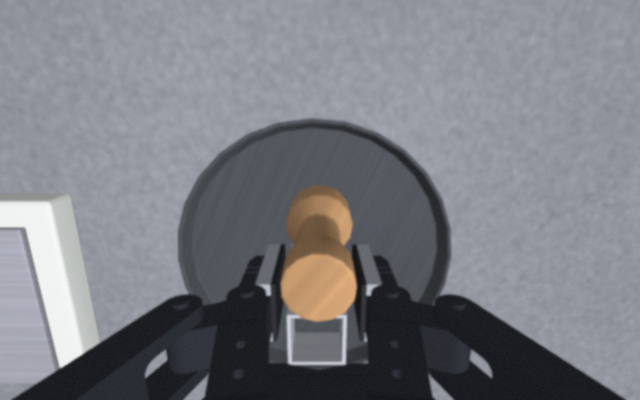

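The tamper hangs upright with its foot at (320,220) and head at (320,288). The row has clearance, with the square at (316,347). Lowering now.

Emit:
move_arm --increments '[[[0, 0, 0, -0.02, -0.03, 0.5, -0.6], [0, 0, 0, -0.02, -0.03, 1.2, -0.6], [0, 0, 0, -0.02, -0.03, 1.9, -0.6], [0, 0, 0, -0.02, -0.03, 2.4, -0.6], [0, 0, 0, -0.02, -0.03, 2.7, -0.6], [0, 0, 0, -0.02, -0.03, 2.8, -0.6], [0, 0, 0, -0.02, -0.03, 2.85, -0.6], [0, 0, 0, -0.02, -0.03, 2.87, -0.6]]]'

```text
time_s: 27.75
tool_pos: [0.4057, -0.3051, 0.0925]
orientation: [-0.001, 3.141, -0.001]
ft_force: [-1.2, -0.4, -0.4]
gripper_width: 0.0287
gripper_force: 30.0
```

Emit:
move_arm --increments '[[[0, 0, 0, 0, 0, 0.03, -0.6], [0, 0, 0, 0, 0, 0.05, -0.6]]]'

```text
time_s: 27.95
tool_pos: [0.4055, -0.3053, 0.0909]
orientation: [0.0, 3.141, -0.001]
ft_force: [0.3, -0.4, -0.5]
gripper_width: 0.0288
gripper_force: 30.0
```

Emit:
move_arm --increments '[[[0, 0, 0, 0, 0, 0.03, -0.6], [0, 0, 0, 0, 0, 0.05, -0.6]]]'

```text
time_s: 28.15
tool_pos: [0.406, -0.3054, 0.0906]
orientation: [0.0, 3.139, -0.002]
ft_force: [-1.1, 2.7, 12.2]
gripper_width: 0.0287
gripper_force: 31.2
```

Emit:
move_arm --increments '[[[0, 0, 0, 0, 0, -0.02, -0.4], [0, 0, 0, 0, 0, -0.02, 0], [0, 0, 0, 0, 0, -0.02, 0.4], [0, 0, 0, 0, 0, -0.02, 0.8], [0, 0, 0, 0, 0, -0.8, 1], [0, 0, 0, 0, 0, -2, 1], [0, 0, 0, 0, 0, -3.2, 1], [0, 0, 0, 0, 0, -4, 1]]]'

```text
time_s: 28.95
tool_pos: [0.4056, -0.3054, 0.2113]
orientation: [0.0, 3.14, -0.002]
ft_force: [-0.1, -0.3, -0.4]
gripper_width: 0.0853
gripper_force: 0.0
```

Emit:
move_arm --increments '[[[0, 0, 0, 1.4, 0, 0, 1], [0, 0, 0, 2.8, 0, 0, 1], [0, 0, 0, 4, 0, 0, 1], [0, 0, 0, 4, 0, 0, 1], [0, 0, 0, 4, 0, 0, 1], [0, 0, 0, 4, 0, 0, 1]]]'

```text
time_s: 29.55
tool_pos: [0.2858, -0.3053, 0.2089]
orientation: [-0.0, 3.141, -0.0]
ft_force: [-0.1, -1.0, -1.1]
gripper_width: 0.0851
gripper_force: 0.0
```

```bash
sed -i "s/top0.npy/top9.npy/" b.py; python3 - <<'E'
from h import *
s=snapshot('top');np.save('top9.npy',s,allow_pickle=True)
s=snapshot('scene');cv2.imwrite('pics/s9.png',s['pixels'][:,:,::-1]); print(arm.get_state()['tool_pos'])
E
python3 b.py 2>&1 | head -30
```

```text
[ 0.28601688 -0.30516485  0.2086994 ]
table z -0.0005458496774763399
[251.  68.] 1075 ztop 0.169 c 0.858 0.131 r 0.013 mean [0.856 0.13 ]
[211.  76.] 1452 ztop 0.199 c 0.838 0.201 r 0.014 mean [0.837 0.2  ]
[367.  91.] 713 ztop 0.046 c 0.820 -0.092 r 0.040 mean [ 0.824 -0.093]
[588. 105.] 2957 ztop 0.072 c 0.801 -0.529 r 0.083 mean [ 0.798 -0.528]
[301. 113.] 717 ztop 0.046 c 0.778 0.035 r 0.040 mean [0.781 0.035]
[421. 123.] 727 ztop 0.046 c 0.758 -0.194 r 0.040 mean [ 0.761 -0.196]
[  6. 195.] 606 ztop 0.066 c 0.620 0.613 r 0.029 mean [0.619 0.607]
[612. 259.] 4905 ztop 0.042 c 0.510 -0.580 r 0.084 mean [ 0.51  -0.578]
[285. 230.] 132 ztop 0.042 c 0.553 0.064 r 0.022 mean [0.553 0.065]
[156. 239.] 814 ztop 0.104 c 0.534 0.312 r 0.019 mean [0.535 0.311]
[476. 241.] 330 ztop 0.045 c 0.534 -0.305 r 0.034 mean [ 0.537 -0.303]
[246. 255.] 160 ztop 0.041 c 0.503 0.141 r 0.022 mean [0.503 0.141]
[478. 275.] 636 ztop 0.062 c 0.468 -0.305 r 0.025 mean [ 0.468 -0.304]
[479. 309.] 466 ztop 0.095 c 0.405 -0.304 r 0.015 mean [ 0.406 -0.303]
[304. 333.] 188 ztop 0.042 c 0.356 0.027 r 0.022 mean 
[... 328 characters left out ...]
.31992968916893005), 98.19767761230469)
pan ((0.4691314399242401, -0.3064955472946167), (0.23353427648544312, 0.23323263227939606), 45.29956817626953) ((0.4693075716495514, -0.3060241639614105), (0.2326718270778656, 0.2328590452671051), 14.74815845489502)
Traceback (most recent call last):
  File "b.py", line 25, in <module>
    topblob('wide',(265,155,312,202),.04,br)
    ~~~~~~~^^^^^^^^^^^^^^^^^^^^^^^^^^^^^^^^^
  File "b.py", line 21, in topblob
    cs,_=cv2.findContours(mm,cv2.RETR_EXTERNAL,cv2.CHAIN_APPROX_NONE); cc=max(cs,key=cv2.contourArea)
                                                                          ~~~^^^^^^^^^^^^^^^^^^^^^^^^
ValueError: max() iterable argument is empty
```

View pics/s9.png

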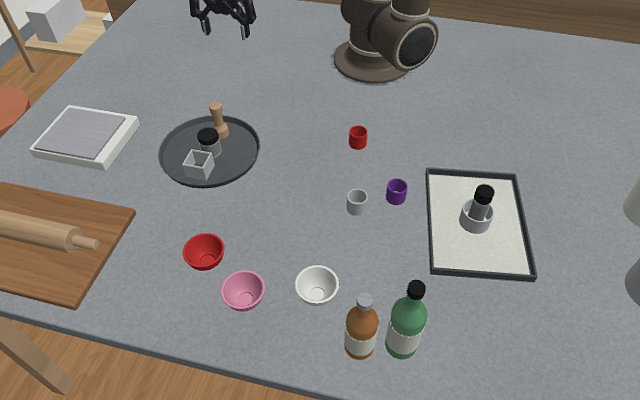

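Both kits are in place and upright. On the pan are the tamper (219,122), squat jar (208,141) and square (199,165). On the tray are the ring and jar at (478,210). The small ring, ramekin and look-alikes are unmoved, and the arm is clear.

```bash
python3 -c "
from station import order; print(order.finish_job())"
```

```text
the job is handed in; nothing more can be done
None
```

Both kits are made up and the job is handed in, finished at about 30 s of the 136 s allowed; `finish_job` gave no verdict, but the last camera check showed everything upright and in place, with the small ring, ramekin and look-alikes where they were.

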